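Put a carton gauge board back in its labelled slot

TASK

Put the two-notched gauge board lying on the packing bench back in the rack slot whose label shows two notches, standing on its plain long edge with the notches up and fully down on the slot's floor. It cannot go in by the grip that picks it up: first lay it on the sloping rest, let go, and take it again another way. Do not drop it, and leave the other boards and everything else on the bench where they are.

Things in the scene. Friction and masses are not known exactly. Their poses are not given: they have to be found in the camera images.
- board_two: Flat grey rigid board, 180 (x) x 60 (y) x 18 mm (z), origin at the centre of that box. Two notches 16 mm long, 10 mm deep in one long edge (+y) at x = +-45 mm; plain edge at -y. 0.14 to 0.27 kg. Starts flat on the table, z up, notched edge to the robot's left (board +y within 0.3 rad of world +y). The one to put away; it and board_three may lie in either place.
- board_three: Flat grey rigid board, 180 (x) x 60 (y) x 18 mm (z), origin at the centre of that box. Three notches 16 mm long, 10 mm deep in one long edge (+y) at x = -50, 0, 50 mm. Lies flat on the table near board_two. Leave it.
- board_one: Such a board with one notch, standing in its own slot, notch up. Origin at its centre; its y runs along its length, z up. Leave it.
- rest_seat (a point): Where a board's centre lies when it leans on the fixed steel sloping rest; 83 mm above the table. Frame: z up, +x is the way the 45 degree slope climbs (to the robot's left, world +y, within 0.25 rad), y along the board's length. Seated, the board's lower edge is 30 mm down the slope, its under-face 9 mm behind this point (square to the slope).
- rest_foot (a point): Middle of the lip line of the rest, where a board's lower long edge sits. The board lies on two arms 24 mm wide, at y = -76 and +76 mm, 62 mm long up the slope, with lips 14 mm high across their foot. Between the arms (128 mm) it is open down to the base plate (100 x 190 mm, 6 mm thick), so fingers can pass below, above and behind the board's middle.
- slot_two (a point): Floor centre of the slot whose label shows two notches. z up; the slot runs along y: 24 mm wide (x), 194 mm long, 28 mm deep, open on top, flat ridges 46 mm wide between slots, end walls 6 mm thick. A board at home has its centre 30 mm above this point. The rack's three slots lie 70 mm apart along x, in varying order; slot +y points roughly along world +x.
- slot_three (a point): Floor centre of the empty slot whose label shows three notches (board_three's). Same size and axes as slot_two.
- slot_one (a point): Floor centre of the slot whose label shows one notch; board_one stands in it. Same size and axes as slot_two.
- label_two: Label of slot_two: white plate 64 x 56 mm lying face up on the rack's shelf, with a black board outline with two notches on it. Origin under its centre, 134 mm along +y from slot_two and 22 mm above it. The other labels lie likewise at their slots.
- tape_roll: Roll of brown packing tape lying flat, 100 mm across, 48 mm high; origin centre of underside. Leave it.
- label_roll: Roll of white labels lying flat, 84 mm across, 50 mm high; origin centre of underside. Leave it.
- cutter: Grey carton cutter lying flat, about 155 mm long, 26 mm wide, 18 mm high; x along its length, origin on the table near its middle. Leave it.
- carton: Small closed cardboard carton, 90 x 130 x 60 mm high; origin centre of underside. Leave it.
- jar: Closed jar, 64 mm across, 90 mm high; origin centre of underside. Leave it.
- pen_cup: Steel cup, 76 mm across, 100 mm high; origin centre of underside. Leave it.

How it is judged (in metres and radians):
On the way:
1. the two-notched board leans on the sloping rest, let go (distance between board_two and rest_seat below 0.03 m and angle between board_two's own z axis and vertical between 0.6 and 1 rad and contact force between board_two and the fingers below 0.05 N and linear speed of board_two below 0.03 m/s), for 0.2 s.
At the end, for the whole second after the job is handed in: The two-notched board stands in the slot labelled with two notches, let go and at rest: its centre within 10 mm of the slot's middle across, 12 mm along, and 24 to 34 mm above the slot's floor; notched edge up within 0.25 rad, in line with the slot within 0.1 rad (x of board_two in the frame of slot_two between -0.01 and 0.01 m and y of board_two in the frame of slot_two between -0.012 and 0.012 m and z of board_two in the frame of slot_two between 0.024 and 0.034 m and angle between board_two's own y axis and vertical below 0.25 rad and angle between the x axis of board_two and the y axis of slot_two, either way round below 0.1 rad and linear speed of board_two below 0.02 m/s and contact force between board_two and the fingers below 0.05 N); the robot touches nothing.
It fails at once if another gauge board moved more than 30 mm (distance of any of board_one, board_three from where it was at the start of the episode above 0.03 m).
It fails at once if another thing on the bench moved more than 30 mm (distance of any of tape_roll, label_roll, cutter, carton, jar, pen_cup from where it was at the start of the episode above 0.03 m).
It fails at once if the two-notched board falls freely (faster than 0.5 m/s while not held) (contact force between board_two and the fingers below 0.01 N and linear speed of board_two above 0.5 m/s).
It also fails if it takes over 61 s, if anything falls off the work surface, if the arm or the gripper's body presses on something with over 40 N, if the wrist force passes 120 N, or if a joint passes its speed limit or range.

ROBOT

A 6-joint arm with a two-finger parallel gripper is mounted at the origin on the work surface. World frame = base frame: x ahead of the robot, y to its left, z up, the work surface at z = 0. Lengths are in mm, angles in rad, forces in N, time in s.
With the tool pointing down it reaches from about 275 to 825 mm from the base axis. Payload 4.9 kg.
Tool frame: the origin (TCP) lies at the very end of the fingers, on their centre line; the grasp point (between the pads) lies 19 mm behind it; z points along the fingers, y is the line along which they close (so a half turn about z gives the same grasp; the last joint's range is limited). The gripper opens to 85 mm and grips with 20 to 120 N. Pads are 22 mm wide; open, the fingers measure 114 mm over their backs; the gripper's body (76 mm by 85 mm) begins 54 mm behind the grasp point. The pads swing forward as they close: fully open they stand 13 mm farther back than shut.
Start: joints at [-1.408, 0.326, -0.193, 1.052, 0, 1.437], TCP at [160.866, -525.967, 231.281] pointing down, gripper open.
Joint ranges: [-2.65, 2.65], [-0.97, 1.79], [-1.3, 1.35], [-1.93, 2.1], [-1.47, 1.37], [-3.14, 3.14]. Speed limits (rad/s): [2.57, 2.57, 3.14, 3.14, 3.14, 3.14].

INTERFACE

Orientations are given as a unit quaternion [w, x, y, z].
In Python, from rig import * gives the robot as it stands.
- The arm moves only by the shell command python3 -m creep 'ROWS' [FORCE]. ROWS is JSON, one flat list of numbers, 7 for each row, row after row: the opening, from 0 (shut) to 1 (fully open), then the shift along the tool's x, y, z in mm, then the turn, a rotation vector about the tool's x, y, z in rad. A call has 1 to 8 rows; each row shifts and turns the commanded pose from where the row before left it, along the tool's axes as they then stand; what a row does not reach is not made up. A row lasts 1/12 s, in which the tool goes at most 41.7 mm and 7.16 degrees, less where a joint would pass 70% of its speed; a pose out of reach is approached as far as the arm can. A call is refused whole if a number of a shift passes 41.7 or a number of a turn 0.125, either way. A call with a gripper value outside its range is refused whole. The fingers move at their own pace and stop on an object; FORCE is the grip in N (left out, the last holds). Time passes only in rows, so rows that do not move let the fingers close. It gives the time, the measured TCP pose, the force, the opening and the grip force at its end, in the units of the state.
- read_state(): the state, without advancing time (a new reading comes with each control period).
- snapshot(name): name is "scene" or "top" or "wrist"; returns a dict with "color" (480x640x3 uint8, blue, green, red), "fx", "fy", "cx", "cy" (pixels), "k1" (the pictures are not rectified: a ray, as slopes to the right and down, at radius r is drawn at 1 + k1 r^2 times it, then the intrinsics apply), "rvec" (rotation vector, rad) and "tvec" (3), from world to camera coordinates, as OpenCV has them; the wrist camera has in their place "tool_from_camera" (4x4, takes a point from camera to tool coordinates, whose origin is the TCP and whose axes are the flange's). Camera axes: x right, y down, z forward; pixel columns grow to the right and rows downward; lengths in mm; the calibration is good to about 2 mm. A picture is of the moment at which its call begins: read the wrist's pose just before it. There is no depth.
- close_job(): hands the job in; it is judged then, once.
The state is a dict: "clock": time; "q": joint angles; "qvel": joint speeds; "joint_torque": joint torques, N m; "eef_pos": TCP position; "ee_rot": TCP orientation; "ft_force": force on the tool from outside, world axes, zero at the start; "torque": the same for the moment, N m; "opening": opening from 0.0 (shut) to 1.0 (fully open); "finger_force": force on a finger pad.
Only numpy, scipy, OpenCV 4.12 (cv2) and the standard library are available. Lean on these libraries where they do the work, as an engineer would, in place of code of your own. Each camera call takes 0.05 s, during which the arm holds its last target. There are 200 camera calls.

## Working session

There is one attempt and no reset: what is moved stays moved. The work goes in short steps, Python scripts to look and compute and a shell command to move; the robot and the scene stay as the last step left them, time stands still between calls to the robot, and variables do not carry over. Pictures are saved under pics/ and viewed, at most 10 in all, crops included, and the job is handed in when it is done.

```bash
ls; mkdir -p pics; python3 - <<'E'
from rig import *
import cv2, numpy as np
for n in ["top","scene"]:
    s=snapshot(n); cv2.imwrite(f"pics/{n}0.png",s["color"]); np.save(f"{n}0.npy",s,allow_pickle=True)
    print(n,{k:(np.round(v,4).tolist() if k!="color" else 0) for k,v in s.items()})
print(read_state())
E
```

```text
pics
top {'color': 0, 'fx': 477.3574, 'fy': 477.3574, 'cx': 319.42, 'cy': 238.5327, 'k1': -0.0526, 'rvec': [2.2045, -2.2001, 0.0627], 'tvec': [3.3355, 600.5581, 1232.3409]}
scene {'color': 0, 'fx': 502.9094, 'fy': 502.9094, 'cx': 325.2176, 'cy': 236.7578, 'k1': -0.1188, 'rvec': [2.3503, 1.1594, -0.3455], 'tvec': [-382.9321, -336.0778, 1499.4353]}
{'clock': 0.1, 'q': array([-1.40818131e+00,  3.26875198e-01, -1.93497430e-01,  1.05200137e+00,
        7.83456494e-06,  1.43659112e+00]), 'qvel': array([ 0.00049619, -0.00379373,  0.00235668, -0.00035444,  0.00076541,
        0.00061745]), 'joint_torque': array([ 1.14640403e-03, -4.44240260e+01,  2.63037461e+01,  7.86879100e-03,
       -1.10892327e-04, -7.69052342e-07]), 'eef_pos': array([ 160.78861532, -525.41927374,  230.57203869]), 'ee_rot': array([-7.88813686e-04,  9.89007111e-01,  1.47865861e-01, -7.28809889e-06]), 'ft_force': array([-0.45721698,  0.03355765, -0.09876429]), 'torque': array([-0.0007321 ,  0.00765803,  0.06560723]), 'finger_force': 0.0, 'opening': 0.9970702041017062}
```

View pics/top0.png

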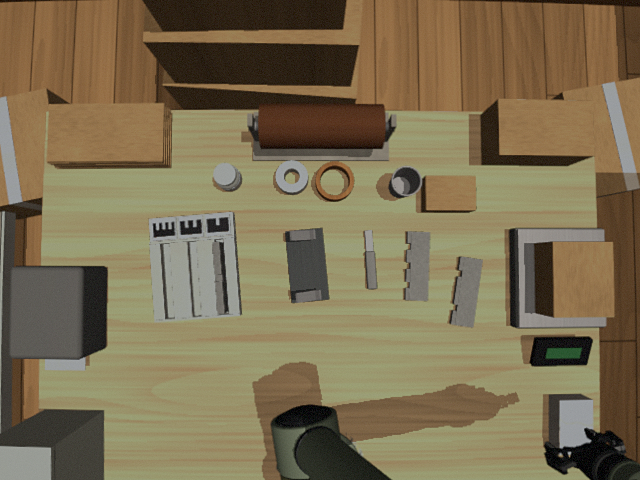

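View pics/scene0.png

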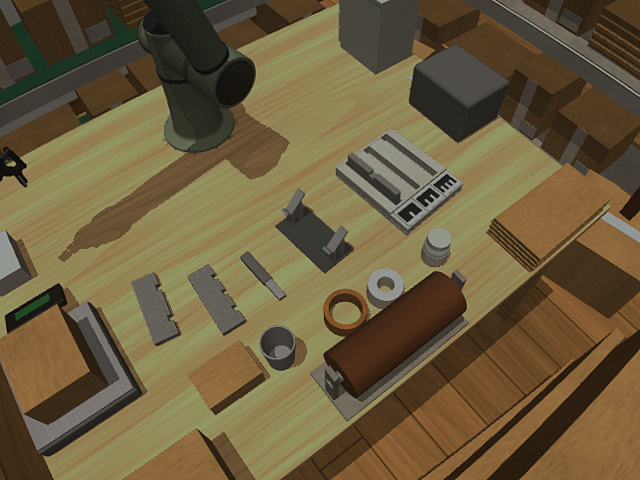

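The top view shows the three-notched board at (417,266), the two-notched board at (466,291), the cutter at (370,260), the rest at (307,265) and the rack at (195,265). Its labels read three, two, one from left to right, and board_one stands in the right slot. The scene view shows the same layout, with the two-notched board at (155,310).

```bash
cat > h.py <<'E'
import numpy as np, cv2
from scipy.spatial.transform import Rotation as R
def load(n): return np.load(n,allow_pickle=True).item()
def ext(s):  # world->camera rotation, translation
    return cv2.Rodrigues(np.array(s["rvec"],float))[0], np.array(s["tvec"],float).ravel()
def wristext(s,st):
    T=np.eye(4); q=st["ee_rot"]; T[:3,:3]=R.from_quat([q[1],q[2],q[3],q[0]]).as_matrix(); T[:3,3]=st["eef_pos"]
    W=np.linalg.inv(T@np.array(s["tool_from_camera"])); s=dict(s); s["rvec"]=cv2.Rodrigues(W[:3,:3])[0]; s["tvec"]=W[:3,3]; return s
def KD(s): return np.array([[s["fx"],0,s["cx"]],[0,s["fy"],s["cy"]],[0,0,1]]),np.array([s["k1"],0,0,0,0])
def ray(s,uv):
    K,D=KD(s); n=cv2.undistortPoints(np.array(uv,float).reshape(-1,1,2),K,D).reshape(-1,2)
    Rm,t=ext(s); d=np.c_[n,np.ones(len(n))]@Rm; return -Rm.T@t, d/np.linalg.norm(d,axis=1,keepdims=True)
def plane(s,uv,z):
    c,d=ray(s,uv); return c+d*((z-c[2])/d[:,2:])
def tri(s1,u1,s2,u2):
    c1,d1=ray(s1,u1); c2,d2=ray(s2,u2); out=[]
    for a,b in zip(d1,d2):
        x=np.linalg.lstsq(np.c_[a,-b],c2-c1,rcond=None)[0]; p,q=c1+a*x[0],c2+b*x[1]; out.append(np.r_[(p+q)/2,np.linalg.norm(p-q)])
    return np.array(out)
def proj(s,P):
    K,D=KD(s); return cv2.projectPoints(np.array(P,float).reshape(-1,1,3),np.array(s["rvec"],float),np.array(s["tvec"],float),K,D)[0].reshape(-1,2)
E
python3 - <<'E'
from h import *
t=load("top0.npy"); s=load("scene0.npy")
a=t["color"][205:335,145:485]; b=s["color"][125:280,265:470]; c=s["color"][250:350,120:250]
P=np.zeros((600,800,3),np.uint8)
a=cv2.resize(a,None,fx=2.3,fy=2.3,interpolation=2); P[:a.shape[0],:a.shape[1]]=a
b=cv2.resize(b,None,fx=1.9,fy=1.9,interpolation=2); P[300:300+b.shape[0],:b.shape[1]]=b
c=cv2.resize(c,None,fx=2.9,fy=2.9,interpolation=2); P[300:300+c.shape[0],400:400+c.shape[1]]=c
cv2.imwrite("pics/crop1.png",P)
for n,S,win in (("top",t,(445,250,40,90)),("top3",t,(398,225,38,85)),("scene",s,(125,265,60,85))):
    x,y,w,h=win; im=S["color"][y:y+h,x:x+w]; hsv=cv2.cvtColor(im,cv2.COLOR_BGR2HSV)
    m=(hsv[...,1]<40).astype(np.uint8)
    cs=max(cv2.findContours(m,0,2)[0],key=cv2.contourArea)
    r=cv2.minAreaRect(cs); print(n,cv2.contourArea(cs),(cv2.boxPoints(r)+[x,y]).round(1).tolist())
    if n!="scene": 
        p=plane(S,cv2.boxPoints(r)+[x,y],18); print(p.round(1).tolist(),p.mean(0).round(1),np.linalg.norm(np.diff(p,axis=0),axis=1).round(1))
E
```

```text
top 1428.0 [[449.7, 323.4], [459.3, 256.0], [482.2, 259.3], [472.6, 326.7]]
[[380.0, -334.8, 18.0], [555.3, -361.7, 18.0], [546.7, -422.6, 18.0], [371.2, -395.3, 18.0]] [ 463.3 -378.6   18. ] [177.3  61.5 177.6]
top3 1396.5 [[404.3, 299.6], [406.4, 231.3], [429.5, 232.0], [427.4, 300.3]]
[[442.0, -216.2, 18.0], [619.7, -222.7, 18.0], [618.0, -283.6, 18.0], [440.0, -276.8, 18.0]] [ 529.9 -249.8   18. ] [177.8  60.9 178.1]
scene 1597.5 [[128.9, 281.8], [153.7, 271.7], [179.7, 335.8], [155.0, 345.8]]
```

View pics/crop1.png

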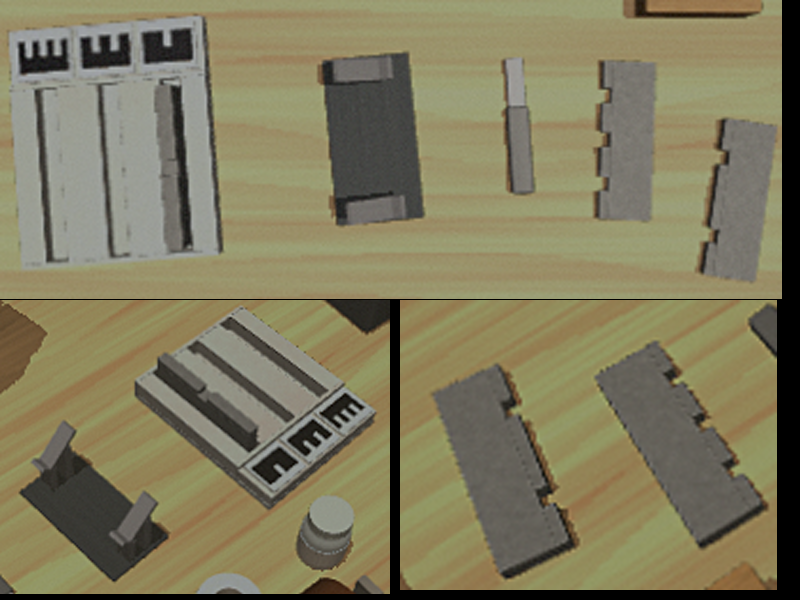

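The enlarged crop confirms the labels. The middle one (three teeth) is two notches, the left one is three and the right one is one, with board_one in the right slot. The board with two notches is the rightmost. I'll turn the tool half round so joint 6 stays in range at the rest, then go over the board.

```bash
python3 -m creep '[1,0,0,0,0,0,-0.1224,1,0,0,0,0,0,-0.1224,1,0,0,0,0,0,-0.1224,1,0,0,0,0,0,-0.1224,1,0,0,0,0,0,-0.1224,1,0,0,0,0,0,-0.1224,1,0,0,0,0,0,-0.1224,1,0,0,0,0,0,-0.1224]'
python3 -m creep '[1,0,0,0,0,0,-0.1224,1,0,0,0,0,0,-0.1224,1,0,0,0,0,0,-0.1224,1,0,0,0,0,0,-0.1224,1,0,0,0,0,0,-0.1224,1,0,0,0,0,0,-0.1224,1,0,0,0,0,0,-0.1224,1,0,0,0,0,0,-0.1224]'
python3 -m creep '[1,0,0,0,0,0,-0.1224,1,0,0,0,0,0,-0.1224,1,0,0,0,0,0,-0.1224,1,0,0,0,0,0,-0.1224,1,0,0,0,0,0,-0.1224,1,0,0,0,0,0,-0.1224]'
python3 -m creep '[1,-23,16,0,0,0,0,1,-23,16,0,0,0,0,1,-23,16,0,0,0,0,1,-23,16,0,0,0,0,1,-23,16,0,0,0,0,1,-23,16,0,0,0,0,1,-23,16,0,0,0,0,1,-23,16,0,0,0,0]'
python3 -m creep '[1,-23,16,0,0,0,0,1,-23,16,0,0,0,0,1,-23,16,0,0,0,0,1,-23,16,0,0,0,0,1,0,0,0,0,0,0,1,0,0,0,0,0,0]'
python3 - <<'E'
from rig import *
import numpy as np,cv2
st=read_state(); s=snapshot("wrist"); np.save("w1.npy",{"s":s,"st":st}); cv2.imwrite("pics/w1.png",s["color"]); print(st["q"].round(3),st["eef_pos"],st["clock"]); print(np.round(s["tool_from_camera"],2),s["fx"])
E
```

```text
clock: 0.77
eef_pos: [160.8, -525.6, 230.8]
ee_rot: [-0.0, 0.801, 0.598, 0.0]
ft_force: [-0.7, 0.3, -0.6]
opening: 0.999
finger_force: 0.0
clock: 1.43
eef_pos: [160.8, -525.6, 230.8]
ee_rot: [-0.0, 0.426, 0.905, 0.0]
ft_force: [0.2, 0.5, -0.3]
opening: 1.002
finger_force: 0.0
clock: 1.93
eef_pos: [160.8, -525.6, 230.8]
ee_rot: [-0.0, 0.073, 0.997, 0.001]
ft_force: [0.1, -0.1, 0.5]
opening: 1.002
finger_force: 0.0
clock: 2.6
eef_pos: [363.1, -426.3, 230.9]
ee_rot: [-0.0, 0.076, 0.997, 0.0]
ft_force: [0.4, -0.4, -0.3]
opening: 1.001
finger_force: 0.0
clock: 3.1
eef_pos: [463.5, -376.9, 230.6]
ee_rot: [-0.001, 0.075, 0.997, 0.0]
ft_force: [-0.2, -1.2, -0.6]
opening: 0.999
finger_force: 0.0
[-0.806  0.416 -0.061  1.095 -0.    -0.657] [ 463.52121309 -376.90445888  230.57601547] 3.1
[[   0.     -0.95   -0.32   83.75]
 [   1.     -0.      0.     -0.92]
 [  -0.     -0.32    0.95 -142.33]
 [   0.      0.      0.      1.  ]] 367.9217035431224
```

View pics/w1.png

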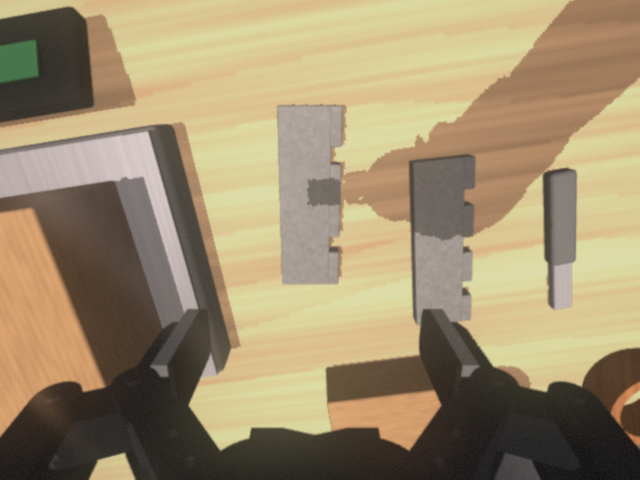

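The wrist view shows the two-notched board at (310,195), with its plain edge on the left from (279,106) to (282,283) and its notches on the right.

```bash
python3 - <<'E'
from h import *
t=load("top0.npy"); w=load("w1.npy"); W=wristext(w["s"],w["st"])
def box(S,win,sat):
    x,y,ww,h=win; hsv=cv2.cvtColor(S["color"][y:y+h,x:x+ww],cv2.COLOR_BGR2HSV)
    m=cv2.morphologyEx((hsv[...,1]<sat).astype(np.uint8),cv2.MORPH_OPEN,np.ones((3,3)))
    c=max(cv2.findContours(m,0,2)[0],key=cv2.contourArea); return cv2.boxPoints(cv2.minAreaRect(c))+[x,y]
bw=box(W,(260,90,95,210),45); bt=box(t,(445,250,40,90),40); print(bw.round(1).tolist())
bt=bt[np.argsort(-bt[:,0])[:2]]; bl=bw[np.argsort(bw[:,0])[:2]]
bt=bt[np.argsort(bt[:,1])]; bl=bl[np.argsort(-bl[:,1])]   # far end first
print("tri",tri(t,bt,W,bl).round(1))
p=plane(W,bw,18); print("wrist z18",p.round(1).tolist(),p.mean(0).round(1))
print("rest base",plane(t,[[285,231],[323,228],[329,298.5],[291.5,302.4]],6).round(0).tolist())
print("rack",plane(t,[[149,218],[233,212],[241,315],[155,321]],30).round(0).tolist())
E
```

```text
[[278.0, 106.0], [341.0, 106.0], [341.0, 283.0], [278.0, 283.0]]
tri [[ 547.6 -428.2    8.6    4.6]
 [ 369.9 -397.6   10.9    0.6]]
wrist z18 [[369.9, -396.8, 18.0], [378.4, -340.2, 18.0], [554.4, -362.5, 18.0], [544.4, -428.7, 18.0]] [ 461.7 -382.1   18. ]
rest base [[621.0, 95.0, 6.0], [629.0, -5.0, 6.0], [444.0, -21.0, 6.0], [434.0, 77.0, 6.0]]
rack [[652.0, 447.0, 30.0], [668.0, 228.0, 30.0], [403.0, 205.0, 30.0], [387.0, 427.0, 30.0]]
```

```bash
cat > snap.py <<'E'
import sys
from rig import *
import numpy as np,cv2
n=sys.argv[1]; st=read_state(); s=snapshot("wrist"); np.save(n+".npy",{"s":s,"st":st}); cv2.imwrite(f"pics/{n}.png",s["color"]); print(st["q"].round(3),st["eef_pos"].round(1),st["clock"])
E
python3 -m creep '[1,4.1,36.2,0,0,0,0,1,4.1,36.2,0,0,0,0,1,4.1,36.2,0,0,0,0,1,4.1,36.2,0,0,0,0,1,4.1,36.2,0,0,0,0,1,4.1,36.2,0,0,0,0]' >/dev/null
python3 -m creep '[1,4.1,36.2,0,0,0,0,1,4.1,36.2,0,0,0,0,1,4.1,36.2,0,0,0,0,1,4.1,36.2,0,0,0,0,1,4.1,36.2,0,0,0,0,1,4.1,36.2,0,0,0,0,1,0,0,0,0,0,0,1,0,0,0,0,0,0]'
python3 snap.py w2
python3 -m creep '[1,5.5,36.2,0,0,0,0,1,5.5,36.2,0,0,0,0,1,5.5,36.2,0,0,0,0,1,5.5,36.2,0,0,0,0,1,5.5,36.2,0,0,0,0,1,5.5,36.2,0,0,0,0,1,0,0,0,0,0,0,1,0,0,0,0,0,0]'
python3 snap.py w3
```

```text
clock: 4.32
eef_pos: [479.3, 59.4, 231.3]
ee_rot: [-0.0, 0.075, 0.997, -0.0]
ft_force: [-0.5, 0.2, 0.6]
opening: 0.997
finger_force: 0.0
[-2.900e-02  2.030e-01 -3.600e-01  1.008e+00 -1.000e-03  1.200e-01] [479.3  59.4 231.3] 4.3167
clock: 5.03
eef_pos: [480.6, 278.0, 230.9]
ee_rot: [-0.0, 0.076, 0.997, -0.0]
ft_force: [-0.1, -0.2, -0.5]
opening: 1.0
finger_force: 0.0
[ 3.920e-01  3.370e-01 -1.790e-01  1.056e+00 -1.000e-03  5.440e-01] [480.6 278.  230.9] 5.0333
```

View pics/w2.png

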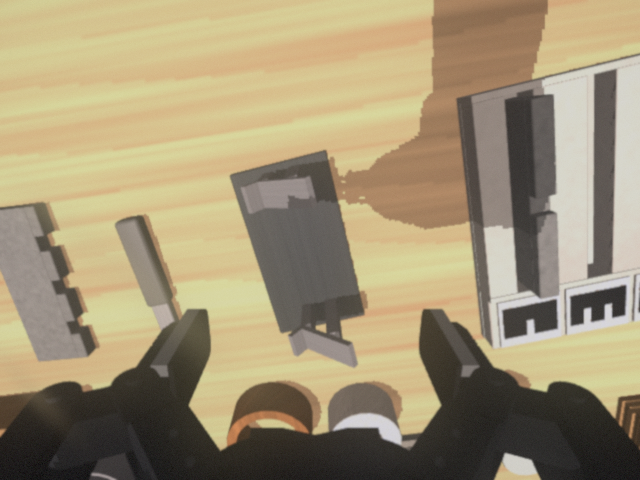

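View pics/w3.png

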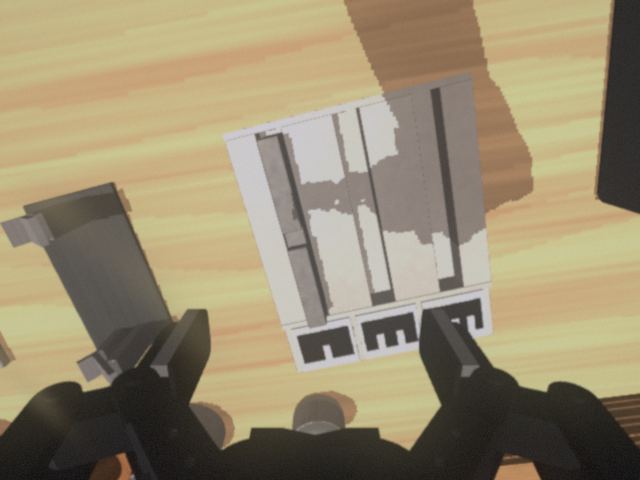

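The first wrist view (w2) shows the rest at (300,245) with its arm lips on the left (the −y side), and the rack to the right. The second (w3) shows the whole rack: board_one in the left slot, the middle slot from about (357,108) to (385,300), and label two at (390,332). I'll enlarge both to pick out features.

```bash
python3 - <<'E'
import cv2,numpy as np
a=cv2.imread("pics/w2.png")[145:370,225:365]; b=cv2.imread("pics/w3.png")[70:375,225:495]
a=cv2.resize(a,None,fx=2.2,fy=2.2,interpolation=2); b=cv2.resize(b,None,fx=1.8,fy=1.8,interpolation=2)
P=np.zeros((560,800,3),np.uint8); P[:a.shape[0],:a.shape[1]]=a; P[:b.shape[0],312:312+b.shape[1]]=b
P=np.clip(P.astype(float)*1.3,0,255).astype(np.uint8); cv2.imwrite("pics/crop2.png",P)
E
```

```text
(no output)
```

View pics/crop2.png

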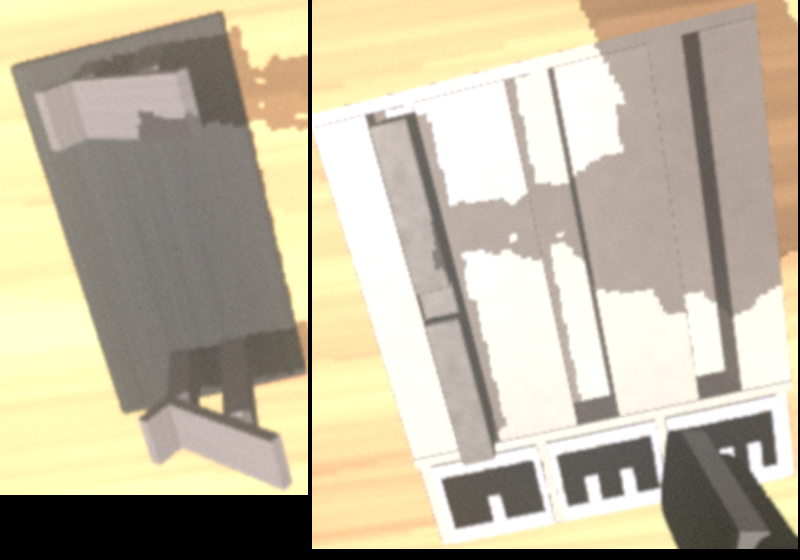

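The enlarged view shows the near arm's upper end at crop (187,70)–(197,122) and the far arm's at (283,434)–(290,487). The middle slot's rims run from (507,80) and (553,66) to (580,424) and (619,416), and the black outline of label two is clear.

```bash
python3 - <<'E'
from h import *
t=load("top0.npy"); S={n:wristext(load(n+".npy")["s"],load(n+".npy")["st"]) for n in("w2","w3")}; S["t"]=t
def blob(n,win,th):
    x,y,w,h=win; g=cv2.cvtColor(S[n]["color"],cv2.COLOR_BGR2GRAY)[y:y+h,x:x+w]
    m=(g<th).astype(np.uint8); c=[k for k in cv2.findContours(m,0,2)[0] if cv2.contourArea(k)>30]
    out=[(np.array(cv2.minAreaRect(k)[0])+[x,y],np.round(cv2.minAreaRect(k)[1],1)) for k in c]; return sorted(out,key=lambda o:o[0][0])
B={"w3":blob("w3",(294,318,125,46),75),"w2":blob("w2",(498,280,132,62),75),"t":blob("t",(150,214,84,23),75)}
for n in B: print(n,[(a.round(1).tolist(),b.tolist()) for a,b in B[n]])
r=np.array([[283,434],[290,487],[187,70],[197,122]])/2.2+[225,145]   # far in, far out, near out, near in
tp=np.array([[333,82],[330,60],[338,223],[336,203]])/2.3+[145,205]
print("rest tri",tri(S["w2"],r,t,tp).round(1).tolist())
p=plane(S["w2"],r,99.2); print("rest z99",p.round(1).tolist(),p.mean(0).round(1))
q=plane(t,tp,99.2); print("top z99",q.round(1).tolist(),q.mean(0).round(1))
b=np.array([[12,65],[222,12],[303,370],[123,412]])/2.2+[225,145]; pb=plane(S["w2"],b,6); print("base",pb.round(1).tolist(),pb.mean(0).round(1))
sl=np.array([[507,80],[580,424],[553,66],[619,416]])/1.8+[51.67,70]
for z in(34,40): print("slot rim",z,plane(S["w3"],sl,z).round(1).tolist())
E
```

```text
w3 [([325.2, 344.4], [25.8, 49.1]), ([389.2, 331.2], [26.4, 50.2])]
w2 [([529.0, 286.5], [13.0, 16.0]), ([530.4, 318.7], [26.7, 55.1]), ([598.1, 304.9], [27.5, 58.1])]
t [([163.4, 229.2], [13.0, 20.8]), ([190.6, 227.0], [13.1, 21.0]), ([217.6, 224.7], [13.1, 20.8])]
rest tri [[591.3, 77.2, 96.1, 0.8], [614.4, 78.6, 99.7, 4.1], [441.6, 66.3, 104.7, 10.5], [461.8, 67.8, 95.2, 12.7]]
rest z99 [[589.1, 76.7, 99.2], [614.6, 76.6, 99.2], [440.8, 61.1, 99.2], [459.1, 61.8, 99.2]] [525.9  69.1  99.2]
top z99 [[591.2, 77.4, 99.2], [614.5, 80.7, 99.2], [442.8, 71.5, 99.2], [463.8, 73.7, 99.2]] [528.1  75.8  99.2]
base [[441.8, -20.4, 6.0], [432.7, 77.1, 6.0], [617.7, 93.2, 6.0], [628.5, -3.0, 6.0]] [530.2  36.7   6. ]
slot rim 34 [[401.7, 306.0, 34.0], [594.8, 322.2, 34.0], [398.7, 328.8, 34.0], [593.0, 344.9, 34.0]]
slot rim 40 [[401.6, 305.7, 40.0], [591.3, 321.7, 40.0], [398.7, 328.1, 40.0], [589.6, 343.9, 40.0]]
```

```bash
python3 - <<'E'
from h import *
t=load("top0.npy"); S={n:wristext(load(n+".npy")["s"],load(n+".npy")["st"]) for n in("w2","w3")}
w2=[[530.4,318.7],[598.1,304.9]]; w3=[[325.2,344.4],[389.2,331.2]]; tt=[[217.6,224.7],[190.6,227]]
print(tri(S["w2"],w2,S["w3"],w3).round(1).tolist(),tri(S["w3"],w3,t,tt).round(1).tolist(),tri(S["w2"],w2,t,tt).round(1).tolist())
for z in (28,32): print(plane(S["w3"],w3,z).round(1).tolist(),plane(t,tt,z).round(1).tolist())
# lip tops
p=plane(S["w2"],np.array([[37,93],[50,150],[143,412],[155,462]])/2.2+[225,145],65.3).round(1); print("lip w2",p.tolist())
p=plane(S["w3"],[[3,222],[10,243],[80,360],[87,380]],65.3).round(1); print("lip w3",p.tolist())
c=np.array([530.2,36.7]);x=np.array([-.0896,.996])
for k in(0,5,10): print(k,[proj(s,np.r_[c+x*(k+43.8-14.8)+np.array([.996,.0896])*a,99.2]).round(0).tolist() for s in (S["w3"],t) for a in(-88,88)])
E
```

```text
[[633.5, 265.6, 34.8, 0.0], [627.8, 335.3, 34.3, 0.0]] [[634.4, 266.2, 34.1, 1.5], [628.5, 336.0, 33.6, 1.4]] [[634.9, 267.0, 32.6, 0.4], [628.9, 336.8, 32.6, 0.5]]
[[638.2, 265.1, 28.0], [632.1, 336.1, 28.0]] [[635.1, 268.1, 28.0], [629.0, 338.2, 28.0]]
[[635.4, 265.4, 32.0], [629.3, 335.6, 32.0]] [[634.8, 267.3, 32.0], [628.7, 337.1, 32.0]]
lip w2 [[446.4, 1.5, 65.3], [469.3, 1.8, 65.3], [592.4, 17.7, 65.3], [619.0, 18.6, 65.3]]
lip w3 [[445.8, 6.9, 65.3], [465.2, 4.9, 65.3], [593.5, 22.9, 65.3], [617.9, 21.3, 65.3]]
0 [[[27.0, 218.0]], [[118.0, 396.0]], [[298.0, 303.0]], [[291.0, 231.0]]]
5 [[[32.0, 216.0]], [[123.0, 395.0]], [[296.0, 303.0]], [[289.0, 231.0]]]
10 [[[38.0, 215.0]], [[129.0, 394.0]], [[294.0, 304.0]], [[287.0, 231.0]]]
```

```bash
python3 -m creep '[1,-4.5,-36.4,0,0,0,0,1,-4.5,-36.4,0,0,0,0,1,-4.5,-36.4,0,0,0,0,1,-4.5,-36.4,0,0,0,0,1,-4.5,-36.4,0,0,0,0,1,-4.5,-36.4,0,0,0,0,1,-4.5,-36.4,0,0,0,0,1,-4.5,-36.4,0,0,0,0]' >/dev/null
python3 -m creep '[1,-4.5,-36.4,0,0,0,0,1,-4.5,-36.4,0,0,0,0,1,-4.5,-36.4,0,0,0,0,1,-4.5,-36.4,0,0,0,0,1,-4.5,-36.4,0,0,0,0,1,-4.5,-36.4,0,0,0,0,1,-4.5,-36.4,0,0,0,0,1,-4.5,-36.4,0,0,0,0]' >/dev/null
python3 -m creep '[1,-4.5,-36.4,0,0,0,0,1,-4.5,-36.4,0,0,0,0,1,0,0,30,0,0,0,0,1,0,0,35,0,0,0,0,1,0,0,35,0,0,0,0,1,0,0,30,0,0,0,0,1,0,0,0,0,0,0,1,0,0,0,0,0,0]'
python3 snap.py w4
python3 - <<'E'
from h import *
w=load("w4.npy"); W=wristext(w["s"],w["st"]); hsv=cv2.cvtColor(W["color"],cv2.COLOR_BGR2HSV)
a=-.155; ex=np.array([np.cos(a),np.sin(a)]); ey=np.array([-ex[1],ex[0]])
im=W["color"].copy()
for i in(-90,90):
  for j in(-30,30): cv2.circle(im,tuple(int(v) for v in proj(W,np.r_[np.array([462,-381])+i*ex+j*ey,18])[0]),3,(0,0,255),1)
for y in(-30,30): pass
cv2.imwrite("pics/w4m.png",im)
E
```

```text
[-0.728  0.337 -0.176  1.058 -0.    -0.571] [ 460.4 -311.8  231.5] 6.4167$: bad value
```

View pics/w4m.png

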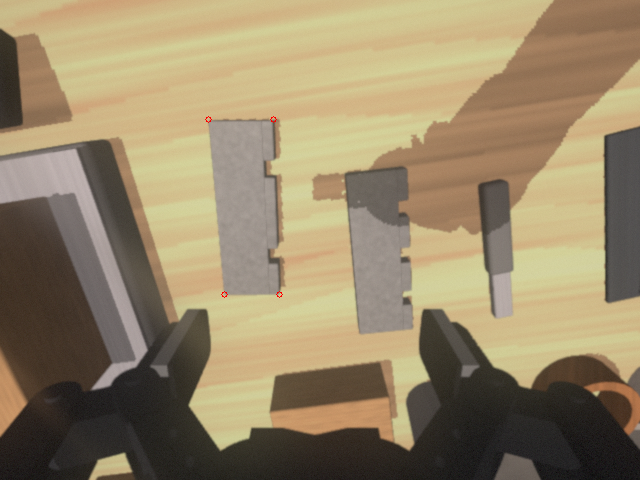

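The wrist view (w4) shows the predicted corners (red) on the board's corners at (209,120), (273,119), (225,294) and (279,294), so the pose holds. The last call was refused because I mistyped a row, so I'll carry on from here.

```bash
python3 -m creep '[1,-6,-34.1,0,0,0,0,1,-6,-34.1,0,0,0,0,1,0,0,35,0,0,0,1,0,0,40,0,0,0,1,0,0,40,0,0,0,1,0,0,40,0,0,0,1,0,0,40,0,0,0,1,0,0,0,0,0,0]'
python3 -m creep '[1,0,0,14,0,0,0,1,0,0,12,0,0,0,1,0,0,7,0,0,0,1,0,0,6,0,0,0,1,0,0,0,0,0,0,1,0,0,0,0,0,0]'
```

```text
clock: 7.13
eef_pos: [457.9, -374.1, 28.8]
ee_rot: [-0.005, 0.078, 0.997, 0.004]
ft_force: [-0.9, 1.7, -0.3]
opening: 0.997
finger_force: 0.0
clock: 7.63
eef_pos: [464.8, -377.6, -2.0]
ee_rot: [0.0, 0.076, 0.997, -0.0]
ft_force: [0.8, -0.6, 0.1]
opening: 1.003
finger_force: 0.0
```

```bash
python3 -m creep '[0.6,0,-3,0,0,0,0,0.5,0,0,0,0,0,0,0.5,0,0,0,0,0,0,0.5,0,0,0,0,0,0,0.5,0,0,0,0,0,0,0.5,0,0,0,0,0,0]' 60
python3 -m creep '[0.5,0,0,-10,0,0,0,0.5,0,0,-20,0,0,0,0.5,0,0,0,0,0,0]'
```

```text
clock: 8.13
eef_pos: [464.9, -381.3, -1.3]
ee_rot: [0.001, 0.076, 0.997, -0.001]
ft_force: [-0.8, 0.4, 5.6]
opening: 0.689
finger_force: 66.0
clock: 8.38
eef_pos: [465.7, -381.5, 30.4]
ee_rot: [0.002, 0.076, 0.997, -0.001]
ft_force: [1.1, -1.0, -1.2]
opening: 0.686
finger_force: 65.2
```

```bash
python3 -m creep '[0.5,0,0,-34,0,0,0,0.5,0,0,-34,0,0,0,0.5,0,0,-34,0,0,0,0.5,0,0,-34,0,0,0,0.5,0,0,-34,0,0,-0.1225,0.5,0,0,0,0,0,-0.1225]'
python3 -m creep '[0.5,-8.6,31.3,0,0,0,0,0.5,-8.6,31.3,0,0,0,0,0.5,-8.6,31.3,0,0,0,0,0.5,-8.6,31.3,0,0,0,0,0.5,-8.6,31.3,0,0,0,0,0.5,-8.6,31.3,0,0,0,0]'
python3 -m creep '[0.5,-8.6,31.3,0,0,0,0,0.5,-8.6,31.3,0,0,0,0,0.5,-8.6,31.3,0,0,0,0,0.5,-8.6,31.3,0,0,0,0,0.5,-8.6,31.3,0,0,0,0,0.5,-8.6,31.3,0,0,0,0]'
python3 -m creep '[0.5,0,0,0,-0.098,0,0,0.5,0,0,0,-0.098,0,0,0.5,0,0,0,-0.098,0,0,0.5,0,0,0,-0.098,0,0,0.5,0,0,0,-0.098,0,0,0.5,0,0,0,-0.098,0,0,0.5,0,0,0,-0.098,0,0,0.5,0,0,0,-0.098,0,0]'
python3 -m creep '[0.5,0,0,0,0,0,0,0.5,0,0,0,0,0,0]'
cat > rel.py <<'E'
# usage: rel.py x y z : shift in tool axes from measured TCP to a world target
import sys; from rig import *; from h import *
st=read_state(); q=st["ee_rot"]; M=R.from_quat([q[1],q[2],q[3],q[0]]).as_matrix()
print("q",st["q"].round(2),"axes x,y,z:",M.T.round(3).tolist()); p=np.array(list(map(float,sys.argv[1:4]))); print("pos",st["eef_pos"].round(1),"shift",(M.T@(p-st["eef_pos"])).round(1))
E
python3 rel.py 533.2 3 129.3; python3 rel.py 528.7 52.3 79.8
```

```text
clock: 8.88
eef_pos: [467.1, -383.0, 204.7]
ee_rot: [0.004, -0.05, 0.999, -0.004]
ft_force: [2.2, -0.9, -1.0]
opening: 0.69
finger_force: 66.6
clock: 9.38
eef_pos: [498.0, -186.8, 196.9]
ee_rot: [-0.0, -0.046, 0.999, 0.0]
ft_force: [0.6, 0.5, -2.9]
opening: 0.68
finger_force: 66.5
clock: 9.88
eef_pos: [531.9, 5.0, 197.0]
ee_rot: [-0.0, -0.047, 0.999, 0.0]
ft_force: [0.6, 0.0, -2.9]
opening: 0.683
finger_force: 66.5
clock: 10.55
eef_pos: [532.6, 2.6, 197.4]
ee_rot: [-0.017, -0.043, 0.923, 0.383]
ft_force: [-0.5, 0.1, -3.2]
opening: 0.686
finger_force: 66.6
clock: 10.72
eef_pos: [531.9, 2.4, 195.3]
ee_rot: [-0.019, -0.042, 0.923, 0.381]
ft_force: [-0.2, 0.3, -1.2]
opening: 0.688
finger_force: 66.6
q [-0.49  0.62 -0.1   1.36  0.63 -0.75] axes x,y,z: [[-0.996, -0.091, 0.003], [-0.063, 0.706, 0.706], [-0.067, 0.703, -0.708]]
pos [531.9   2.4 195.3] shift [ -1.6 -46.2  47.1]
q [-0.49  0.62 -0.1   1.36  0.63 -0.75] axes x,y,z: [[-0.996, -0.091, 0.003], [-0.063, 0.706, 0.706], [-0.067, 0.703, -0.708]]
pos [531.9   2.4 195.3] shift [ -1.7 -46.1 117.1]
```

```bash
python3 -m creep '[0.5,-0.5,-15.4,10,0,0,0,0.5,-0.5,-15.4,15,0,0,0,0.5,-0.6,-15.4,22,0,0,0,0.5,0,0,25,0,0,0,0.5,0,0,25,0,0,0,0.5,0,0,7,0,0,0,0.5,0,0,0,0,0,0]'
python3 - <<'E'
from rig import *
import cv2,numpy as np
s=snapshot("scene")["color"]; t=snapshot("top")["color"]
P=np.hstack([cv2.resize(s[150:300,250:400],(398,398),interpolation=2),cv2.resize(t[190:340,240:390],(398,398),interpolation=2)]); cv2.imwrite("pics/seat.png",P)
E
python3 rel.py 528.7 52.3 79.8
```

```text
clock: 11.3
eef_pos: [528.8, 46.2, 91.0]
ee_rot: [-0.019, -0.045, 0.923, 0.381]
ft_force: [-0.7, 0.1, -2.5]
opening: 0.688
finger_force: 66.5
q [-0.43  0.7  -0.24  1.09  0.66 -0.68] axes x,y,z: [[-0.996, -0.094, -0.002], [-0.068, 0.706, 0.705], [-0.065, 0.702, -0.709]]
pos [530.7  44.1  92.3] shift [ 1.2 -2.9 14.8]
```

View pics/seat.png

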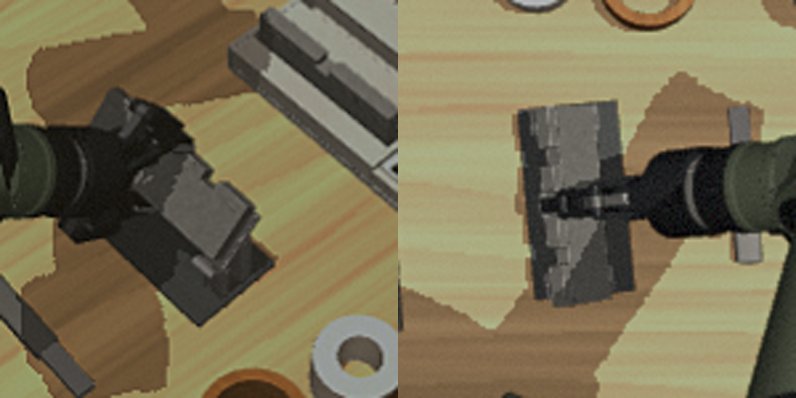

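The board hovers parallel to the slope above both arms, with its notches at the upper edge and its lower edge just above the lips. Next I'll ease it down until it makes contact.

```bash
python3 -m creep '[0.5,0,0,4,0,0,0,0.5,0,0,3,0,0,0,0.5,0,0,3,0,0,0,0.5,0,0,0,0,0,0]'; python3 -m creep '[0.5,0,0,2,0,0,0,0.5,0,0,0,0,0,0,0.5,0,0,0,0,0,0]'
```

```text
clock: 11.73
eef_pos: [529.3, 51.0, 83.9]
ee_rot: [-0.018, -0.043, 0.923, 0.382]
ft_force: [0.1, 0.0, -2.5]
opening: 0.688
finger_force: 66.6
clock: 11.98
eef_pos: [529.4, 51.7, 83.1]
ee_rot: [-0.017, -0.043, 0.923, 0.381]
ft_force: [-2.2, -4.7, 3.6]
opening: 0.685
finger_force: 67.5
```

```bash
python3 -m creep '[0.5,0,-2,0,0,0,0,0.5,0,-2,0,0,0,0,0.5,0,0,0,0,0,0]'; python3 -m creep '[0.5,0,-2,0,0,0,0,0.5,0,0,0,0,0,0]';python3 -m creep '[0.5,0,-2,0,0,0,0,0.5,0,0,0,0,0,0]'
```

```text
clock: 12.23
eef_pos: [530.2, 49.3, 80.7]
ee_rot: [-0.017, -0.043, 0.923, 0.382]
ft_force: [0.0, -1.6, 4.6]
opening: 0.688
finger_force: 67.5
clock: 12.4
eef_pos: [530.5, 47.9, 79.3]
ee_rot: [-0.017, -0.043, 0.923, 0.382]
ft_force: [0.5, -2.1, 5.1]
opening: 0.683
finger_force: 67.5
clock: 12.57
eef_pos: [530.7, 46.5, 77.9]
ee_rot: [-0.017, -0.043, 0.923, 0.382]
ft_force: [0.1, -2.9, 4.5]
opening: 0.688
finger_force: 67.4
```

```bash
python3 -m creep '[0.5,0,-2,0,0,0,0,0.5,0,0,0,0,0,0]';python3 -m creep '[0.5,0,-1.5,0,0,0,0,0.5,0,0,0,0,0,0]'
```

```text
clock: 12.73
eef_pos: [530.9, 45.1, 76.5]
ee_rot: [-0.016, -0.043, 0.923, 0.382]
ft_force: [1.0, -2.2, 4.0]
opening: 0.682
finger_force: 67.4
clock: 12.9
eef_pos: [531.0, 44.1, 75.5]
ee_rot: [-0.016, -0.043, 0.923, 0.382]
ft_force: [0.5, -2.5, 3.9]
opening: 0.685
finger_force: 67.4
```

```bash
python3 -m creep '[0.5,0,-2,0,0,0,0,0.5,0,0,0,0,0,0]';python3 -m creep '[0.5,0,-2,0,0,0,0,0.5,0,0,0,0,0,0]'; python3 rel.py 529.1 48.1 75.6
```

```text
clock: 13.07
eef_pos: [531.0, 44.0, 75.4]
ee_rot: [-0.016, -0.043, 0.922, 0.384]
ft_force: [-1.3, 1.0, 11.5]
opening: 0.684
finger_force: 67.7
clock: 13.23
eef_pos: [530.9, 43.8, 75.3]
ee_rot: [-0.016, -0.043, 0.922, 0.385]
ft_force: [-3.0, 4.5, 19.0]
opening: 0.685
finger_force: 68.1
q [-0.43  0.73 -0.24  1.06  0.67 -0.69] axes x,y,z: [[-0.996, -0.091, -0.003], [-0.066, 0.699, 0.712], [-0.062, 0.709, -0.703]]
pos [530.9  43.8  75.3] shift [1.4 3.3 3. ]
```

```bash
python3 -m creep '[0.5,0,3.5,0,0,0,0,0.75,0,0,0,0,0,0,0.85,0,0,0,0,0,0,1,0,0,0,0,0,0,1,0,0,0,0,0,0,1,0,0,0,0,0,0,1,0,0,0,0,0,0]'; python3 -m creep '[1,0,0,-5,0,0,0,1,0,0,-15,0,0,0,1,0,0,-25,0,0,0,1,0,0,-35,0,0,0,1,0,0,-35,0,0,0,1,0,0,-35,0,0,0,1,0,0,0,0,0,0]'
python3 rel.py 531 37 240
python3 - <<'E'
from rig import *
import cv2,numpy as np
for n in("scene","top"): np.save(n+"1.npy",snapshot(n))
E
```

```text
clock: 13.82
eef_pos: [529.8, 44.0, 73.8]
ee_rot: [-0.018, -0.043, 0.923, 0.382]
ft_force: [0.5, 0.0, 0.5]
opening: 1.003
finger_force: 0.0
clock: 14.4
eef_pos: [542.4, -66.5, 184.4]
ee_rot: [-0.014, -0.042, 0.924, 0.38]
ft_force: [1.1, -0.6, 1.0]
opening: 1.002
finger_force: 0.0
q [-0.58  0.7   0.02  1.44  0.59 -0.84] axes x,y,z: [[-0.996, -0.088, -0.006], [-0.067, 0.708, 0.703], [-0.058, 0.7, -0.711]]
pos [542.4 -66.5 184.4] shift [  1.9 113.2  33.6]
```

```bash
python3 -m creep '[0.8,0,0,0,0.098,0,0,0.8,0,0,0,0.098,0,0,0.8,0,0,0,0.098,0,0,0.8,0,0,0,0.098,0,0,0.8,0,0,0,0.098,0,0,0.8,0,0,0,0.098,0,0,0.8,0,0,0,0.098,0,0,0.8,0,0,0,0.098,0,0]'
python3 -m creep '[0.7,0.4,33.8,-4,0,0,0,0.7,0.4,33.8,-4,0,0,0,0.7,0.4,33.8,-4,0,0,0,0.7,0,0,0,0,0,0,0.7,0,0,0,0,0,0]'
python3 snap.py w5
python3 - <<'E'
from h import *
w=load("w5.npy"); W=wristext(w["s"],w["st"]); t=load("top1.npy"); s=load("scene1.npy")
ex=np.array([.996,.09,0]); ey=np.array([-.064,.704,.707]); n=np.cross(ex,ey); C=np.array([531,36.6,83])
P=[C+i*ex+j*ey+9*n for i,j in((-90,-30),(90,-30),(90,30),(-90,30))]
ims=[]
for S,sc in((W,1),(t,2),(s,2)):
    u=proj(S,P); print(u.round(0).tolist()); im=cv2.resize(S["color"],None,fx=sc,fy=sc,interpolation=2)
    for q in u: cv2.circle(im,tuple(int(round(v*sc)) for v in q),3,(0,0,255),1)
    c=(u.mean(0)*sc).astype(int); x0=int(np.clip(c[0]-199,0,im.shape[1]-399)); y0=int(np.clip(c[1]-149,0,im.shape[0]-299)); ims.append(im[y0:y0+299,x0:x0+399])
ims.append(np.zeros_like(ims[0]))
cv2.imwrite("pics/seated.png",np.vstack([np.hstack(ims[:2]),np.hstack(ims[2:])]))
E
```

```text
clock: 15.17
eef_pos: [538.9, -60.3, 179.8]
ee_rot: [0.0, -0.047, 0.999, -0.002]
ft_force: [0.4, 1.0, -0.7]
opening: 0.803
finger_force: 0.0
clock: 15.58
eef_pos: [527.6, 41.9, 191.3]
ee_rot: [-0.001, -0.049, 0.999, 0.0]
ft_force: [-0.1, -0.1, -0.2]
opening: 0.698
finger_force: 0.0
[-0.06   0.32  -0.308  0.944  0.    -0.158] [527.6  41.9 191.3] 15.5833
[[267.0, 108.0], [274.0, 335.0], [327.0, 369.0], [333.0, 107.0]]
[[321.0, 300.0], [315.0, 228.0], [297.0, 229.0], [304.0, 304.0]]
[[280.0, 206.0], [329.0, 252.0], [342.0, 232.0], [292.0, 187.0]]
```

View pics/seated.png

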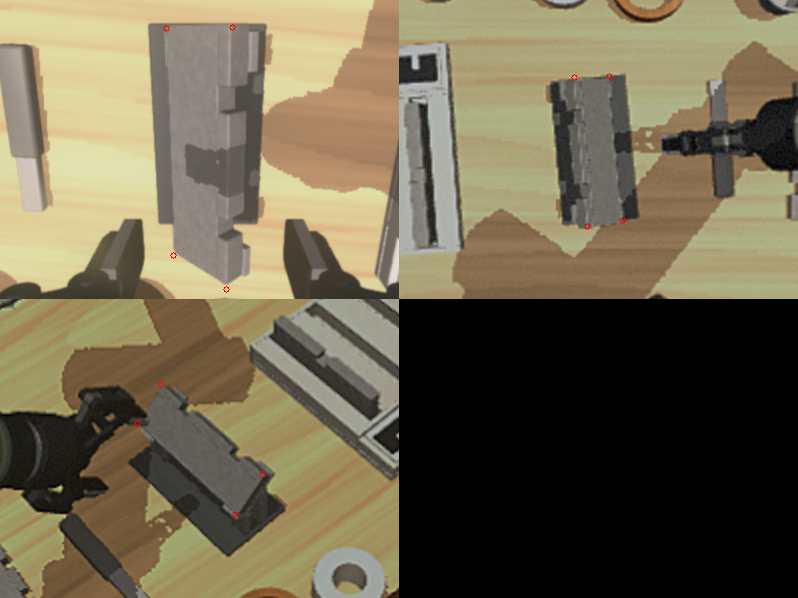

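The composite shows the board leaning squarely on both arms, notches up. It lies about 3 mm nearer the robot than predicted (wrist-crop corners at (220,282) against (227,289)), and the other things are untouched. Next is the swing to the upper side.

```bash
python3 -m creep '[0.65,0,30.1,0,0,0,0,0.65,0,30.1,0,0,0,0,0.65,0,0,0,0.098,0,0,0.65,0,0,0,0.098,0,0,0.65,0,0,0,0.098,0,0,0.65,0,0,0,0.098,0,0]'
python3 -m creep '[0.65,0,0,0,0.098,0,0,0.65,0,0,0,0.098,0,0,0.65,0,0,0,0.098,0,0,0.65,0,0,0,0.098,0,0,0.65,0,0,0,0,0,0,0.65,0,0,0,0,0,0]'
python3 rel.py 522.5 102 148.7; python3 rel.py 528.3 38.7 85.1
```

```text
clock: 16.13
eef_pos: [523.8, 98.3, 192.3]
ee_rot: [0.01, -0.045, 0.979, -0.197]
ft_force: [-0.1, -0.6, -0.5]
opening: 0.648
finger_force: 0.0
clock: 16.63
eef_pos: [522.9, 99.1, 190.1]
ee_rot: [0.016, -0.044, 0.923, -0.382]
ft_force: [0.3, -0.3, -0.8]
opening: 0.653
finger_force: 0.0
q [ 0.43  0.58 -0.15  1.16 -0.73  0.46] axes x,y,z: [[-0.996, -0.093, 0.004], [-0.069, 0.705, -0.706], [0.063, -0.703, -0.708]]
pos [522.9  99.1 190.1] shift [-0.  31.3 27.2]
q [ 0.43  0.58 -0.15  1.16 -0.73  0.46] axes x,y,z: [[-0.996, -0.093, 0.004], [-0.069, 0.705, -0.706], [0.063, -0.703, -0.708]]
pos [522.9  99.1 190.1] shift [ -0.2  31.2 117.1]
```

```bash
python3 -m creep '[0.65,0,16,0,0,0,0,0.65,0,15.2,10,0,0,0,0.65,0,0,20,0,0,0,0.65,0,0,20,0,0,0,0.65,0,0,0,0,0,0,0.65,0,0,0,0,0,0]'; python3 rel.py 528.3 38.7 85.1
```

```text
clock: 17.13
eef_pos: [524.5, 85.1, 134.9]
ee_rot: [0.017, -0.042, 0.923, -0.381]
ft_force: [0.6, -0.1, 0.4]
opening: 0.648
finger_force: 0.0
q [ 0.41  0.63 -0.22  1.02 -0.73  0.43] axes x,y,z: [[-0.996, -0.09, -0.0], [-0.064, 0.706, -0.705], [0.064, -0.702, -0.709]]
pos [524.5  85.1 134.9] shift [ 0.4  2.1 68.2]
```

```bash
python3 -m creep '[0.65,0,0,18,0,0,0,0.65,0,0,18,0,0,0,0.65,0,0,15,0,0,0,0.65,0,0,10,0,0,0,0.65,0,0,6,0,0,0,0.65,0,0,0,0,0,0,0.65,0,0,0,0,0,0]'; python3 rel.py 528.3 38.7 85.1
```

```text
clock: 17.72
eef_pos: [529.8, 39.4, 88.2]
ee_rot: [0.018, -0.043, 0.923, -0.381]
ft_force: [-0.1, 0.0, 0.0]
opening: 0.65
finger_force: 0.0
q [ 0.33  0.65 -0.33  0.82 -0.76  0.33] axes x,y,z: [[-0.996, -0.093, -0.001], [-0.065, 0.706, -0.706], [0.066, -0.703, -0.709]]
pos [529.8  39.4  88.2] shift [1.5 1.8 2.6]
```

```bash
python3 -m creep '[0.65,1,1.8,2,0,0,0,0.3,0,0,0,0,0,0,0.15,0,0,0,0,0,0,0.1,0,0,0,0,0,0,0.1,0,0,0,0,0,0,0.1,0,0,0,0,0,0,0.1,0,0,0,0,0,0]' 60; python3 -m creep '[0.1,0,0,0,0,0,0,0.1,0,0,0,0,0,0]'; python3 rel.py 528.3 38.7 85.1
```

```text
clock: 18.3
eef_pos: [528.5, 39.1, 85.3]
ee_rot: [0.018, -0.043, 0.923, -0.382]
ft_force: [-1.3, 2.7, 6.1]
opening: 0.196
finger_force: 59.5
clock: 18.47
eef_pos: [528.5, 39.1, 85.3]
ee_rot: [0.018, -0.043, 0.923, -0.382]
ft_force: [-1.5, 2.6, 5.5]
opening: 0.203
finger_force: 59.5
q [ 0.33  0.66 -0.34  0.81 -0.76  0.33] axes x,y,z: [[-0.996, -0.094, -0.001], [-0.066, 0.705, -0.706], [0.067, -0.703, -0.708]]
pos [528.5  39.1  85.3] shift [ 0.3 -0.1  0.4]
```

```bash
python3 -m creep '[0.1,0,-4,-4,0,0,0,0.1,0,-10,-10,0,0,0,0.1,0,-20,-20,0,0,0,0.1,0,-25,-25,0,0,0,0.1,0,-25,-25,0,0,0,0.1,0,0,0,0,0,0,0.1,0,0,0,0,0,0]'
python3 -m creep '[0.1,0,0,0,-0.098,0,0.001,0.1,0,0,0,-0.098,0,0.001,0.1,0,0,0,-0.098,0,0.001,0.1,0,0,0,-0.098,0,0.001,0.1,0,0,0,-0.098,0,0.001,0.1,0,0,0,-0.098,0,0.001,0.1,0,0,0,-0.098,0,0.001,0.1,0,0,0,-0.098,0,0.001]'
python3 -m creep '[0.1,0,0,0,0,0,0,0.1,0,0,0,0,0,0]'; python3 rel.py 496.3 325.2 150
```

```text
clock: 19.05
eef_pos: [529.1, 39.3, 204.9]
ee_rot: [0.019, -0.042, 0.924, -0.38]
ft_force: [-0.6, 0.0, -2.6]
opening: 0.201
finger_force: 58.9
clock: 19.72
eef_pos: [527.3, 38.9, 202.3]
ee_rot: [0.001, -0.043, 0.999, 0.003]
ft_force: [-0.4, -0.3, -3.3]
opening: 0.198
finger_force: 59.2
clock: 19.88
eef_pos: [527.2, 37.3, 201.8]
ee_rot: [-0.0, -0.041, 0.999, -0.0]
ft_force: [0.6, -0.3, -2.6]
opening: 0.199
finger_force: 59.5
q [-0.07  0.31 -0.3   0.97 -0.   -0.15] axes x,y,z: [[-0.997, -0.083, 0.0], [-0.083, 0.997, -0.001], [-0.0, -0.001, -1.0]]
pos [527.2  37.3 201.8] shift [  7.  289.5  51.6]
```

```bash
python3 -m creep '[0.1,0.8,32.2,0,0,0,0,0.1,0.8,32.2,0,0,0,0,0.1,0.8,32.2,0,0,0,0,0.1,0.8,32.2,0,0,0,0,0.1,0.8,32.2,0,0,0,0,0.1,0.8,32.2,0,0,0,0,0.1,0.8,32.2,0,0,0,0,0.1,0.8,32.2,0,0,0,0]' >/dev/null
python3 -m creep '[0.1,0.6,31.9,0,0,0,0,0.1,0,0,10,0,0,0,0.1,0,0,20,0,0,0,0.1,0,0,15,0,0,0,0.1,0,0,0,0,0,0,0.1,0,0,0,0,0,0]'
python3 snap.py w6
python3 - <<'E'
from h import *
w=load("w6.npy"); W=wristext(w["s"],w["st"]); g=cv2.cvtColor(W["color"],cv2.COLOR_BGR2GRAY)
u=np.array([.9966,.083,0]); v=np.array([-.083,.9966,0]); S=np.array([496.3,325.2,33])
for k in(-70,0,70):
    P=S+134*u+k*v; c=proj(W,P)[0]; x,y=(c-[36,26]).astype(int); x=max(x,0);y=max(y,0)
    m=(g[y:y+52,x:x+72]<75).astype(np.uint8)
    print(k,c.round(1),[(plane(W,[np.array(cv2.minAreaRect(q)[0])+[x,y]],33.5)[0].round(1).tolist(),np.round(cv2.minAreaRect(q)[1],1).tolist()) for q in cv2.findContours(m,0,2)[0] if cv2.contourArea(q)>150], "want",P.round(1)[:2])
E
python3 rel.py 496.3 325.2 42
```

```text
clock: 21.05
eef_pos: [494.6, 326.5, 156.7]
ee_rot: [-0.0, -0.044, 0.999, -0.001]
ft_force: [0.5, -0.4, -2.2]
opening: 0.196
finger_force: 59.8
[ 0.46   0.462 -0.186  0.924 -0.002  0.373] [494.6 326.5 156.7] 21.05
-70 [233.1 376.6] [([634.1, 266.1, 33.5], [51.0, 71.0])] want [635.7 266.6]
0 [313. 377.] [([625.6, 361.4, 33.5], [51.0, 10.0]), ([630.1, 310.9, 33.5], [51.0, 16.0])] want [629.8 336.3]
70 [392.8 377.3] [([622.9, 404.7, 33.5], [51.0, 71.0])] want [624.  406.1]
q [ 0.46  0.46 -0.18  0.92 -0.    0.37] axes x,y,z: [[-0.996, -0.087, -0.002], [-0.087, 0.996, -0.001], [0.002, -0.001, -1.0]]
pos [495.7 326.7 158. ] shift [ -0.2  -1.4 116. ]
```

```bash
python3 -m creep '[0.1,0,-1.4,25,0,0,0.004,0.1,0,0,30,0,0,0,0.1,0,0,20,0,0,0,0.1,0,0,5,0,0,0,0.1,0,0,0,0,0,0,0.1,0,0,0,0,0,0]'; python3 rel.py 496.3 325.2 42
```

```text
clock: 21.6
eef_pos: [497.8, 325.6, 79.8]
ee_rot: [0.002, -0.041, 0.999, 0.0]
ft_force: [0.1, 0.4, -1.7]
opening: 0.2
finger_force: 59.7
q [ 0.46  0.54 -0.27  0.75 -0.    0.37] axes x,y,z: [[-0.997, -0.082, -0.005], [-0.082, 0.997, 0.001], [0.005, 0.001, -1.0]]
pos [497.8 325.6  79.8] shift [ 1.7 -0.3 37.8]
```

```bash
python3 -m creep '[0.1,0,-0.3,4,0,0,0,0.1,0,0,4,0,0,0,0.1,0,0,3,0,0,0,0.1,0,0,0,0,0,0]'; python3 -m creep '[0.1,0,0,3,0,0,0,0.1,0,0,3,0,0,0,0.1,0,0,0,0,0,0]'; python3 rel.py 496.3 325.2 42
```

```text
clock: 21.93
eef_pos: [496.9, 324.8, 67.4]
ee_rot: [0.001, -0.041, 0.999, 0.0]
ft_force: [0.4, -0.5, -2.6]
opening: 0.195
finger_force: 59.8
clock: 22.18
eef_pos: [496.6, 324.7, 60.9]
ee_rot: [0.001, -0.041, 0.999, -0.0]
ft_force: [-0.2, -0.3, -2.3]
opening: 0.199
finger_force: 59.8
q [ 0.46  0.56 -0.29  0.71 -0.    0.37] axes x,y,z: [[-0.997, -0.082, -0.002], [-0.082, 0.997, -0.0], [0.002, -0.0, -1.0]]
pos [496.6 324.7  60.9] shift [ 0.3  0.6 18.9]
```

```bash
python3 -m creep '[0.1,0,0.3,4,0,0,0,0.1,0,0,4,0,0,0,0.1,0,0,4,0,0,0,0.1,0,0,0,0,0,0]'; python3 -m creep '[0.1,0,0,2,0,0,0,0.1,0,0,2,0,0,0,0.1,0,0,0,0,0,0]';  python3 -m creep '[0.1,0,0,2,0,0,0,0.1,0,0,0,0,0,0]'
```

```text
clock: 22.52
eef_pos: [496.3, 324.8, 48.3]
ee_rot: [0.001, -0.041, 0.999, -0.0]
ft_force: [-0.5, -0.3, -2.5]
opening: 0.195
finger_force: 59.8
clock: 22.77
eef_pos: [496.8, 325.1, 45.1]
ee_rot: [0.001, -0.041, 0.999, -0.0]
ft_force: [-0.0, -0.9, -2.1]
opening: 0.198
finger_force: 59.8
clock: 22.93
eef_pos: [496.9, 325.2, 43.2]
ee_rot: [0.001, -0.041, 0.999, 0.0]
ft_force: [0.1, -0.2, -2.8]
opening: 0.2
finger_force: 59.8
```

```bash
python3 -m creep '[0.1,0,0,1.5,0,0,0,0.1,0,0,0,0,0,0]'; python3 -m creep '[0.1,0,0,1.5,0,0,0,0.1,0,0,0,0,0,0]';  python3 -m creep '[0.1,0,0,1.5,0,0,0,0.1,0,0,0,0,0,0]'
```

```text
clock: 23.1
eef_pos: [497.3, 325.3, 42.1]
ee_rot: [0.002, -0.041, 0.999, 0.0]
ft_force: [-0.7, -0.1, -0.2]
opening: 0.199
finger_force: 60.2
clock: 23.27
eef_pos: [497.4, 325.3, 41.9]
ee_rot: [0.002, -0.041, 0.999, 0.0]
ft_force: [-0.9, -1.7, 7.2]
opening: 0.197
finger_force: 61.2
clock: 23.43
eef_pos: [497.4, 325.3, 41.9]
ee_rot: [0.002, -0.041, 0.999, 0.0]
ft_force: [-4.9, -2.2, 19.4]
opening: 0.2
finger_force: 62.7
```

```bash
python3 -m creep '[0.2,0,0,-2.5,0,0,0,0.3,0,0,0,0,0,0,0.4,0,0,0,0,0,0,0.5,0,0,0,0,0,0,0.5,0,0,0,0,0,0,0.5,0,0,0,0,0,0]'; python3 -m creep '[0.5,0,0,-5,0,0,0,0.5,0,0,-15,0,0,0,0.5,0,0,-30,0,0,0,0.5,0,0,-35,0,0,0,0.5,0,0,-35,0,0,0,0.5,0,0,0,0,0,0,0.5,0,0,0,0,0,0]'
python3 snap.py w7
python3 - <<'E'
from rig import *
from h import *
t=snapshot("top"); t0=load("top0.npy"); w=load("w7.npy"); W=wristext(w["s"],w["st"])
u=np.array([.9966,.083,0]); v=np.array([-.083,.9966,0]); S=np.array([497,325.3,68])
# board top strip seen by the wrist camera: dark grey vs white rack, profile across the slot at several stations
g=cv2.cvtColor(W["color"],cv2.COLOR_BGR2GRAY)
for a in(-75,-60,-25,0,25):
    ks=np.arange(-30,31,3); uv=proj(W,[S+a*u+k*v for k in ks]).round().astype(int); print(a,uv[10].tolist(),[int(g[y,x]) if 0<=x<640 and 0<=y<480 else -1 for x,y in uv])
# change of other things between start and now (excl. arm): compare local patches
for n,(x,y) in dict(jar=(227,178),lroll=(292,178),tape=(334,181),cutter=(370,260),b3=(417,266),cup=(405,182),carton=(449,194),b1=(221,265)).items():
    a=t0["color"][y-16:y+16,x-16:x+16].astype(int); b=t["color"][y-16:y+16,x-16:x+16].astype(int); print(n,abs(a-b).mean().round(1),end=' ')
E
```

```text
clock: 23.93
eef_pos: [496.9, 325.1, 41.2]
ee_rot: [0.001, -0.041, 0.999, 0.0]
ft_force: [-0.2, 0.4, -0.6]
opening: 0.501
finger_force: 0.0
clock: 24.52
eef_pos: [498.4, 326.0, 164.3]
ee_rot: [0.004, -0.041, 0.999, 0.001]
ft_force: [0.2, -0.3, -1.9]
opening: 0.499
finger_force: 0.0
[ 0.456  0.453 -0.179  0.93  -0.001  0.374] [498.4 326.  164.3] 24.5167
-75 [314, 124] [213, 214, 215, 214, 212, 213, 192, 136, 157, 157, 157, 156, 155, 109, 148, 213, 213, 213, 211, 213, 213]
-60 [314, 149] [213, 213, 213, 214, 212, 214, 174, 129, 152, 153, 158, 159, 157, 96, 147, 207, 212, 212, 213, 212, 213]
-25 [314, 203] [213, 212, 213, 210, 212, 211, 175, 130, 156, 157, 159, 158, 152, 105, 146, 207, 212, 213, 211, 209, 146]
0 [314, 238] [212, 213, 213, 213, 212, 213, 193, 103, 106, 108, 109, 104, 106, 96, 143, 143, 140, 142, 142, 141, 141]
25 [314, 272] [211, 211, 211, 211, 211, 210, 181, 125, 145, 148, 152, 147, 152, 101, 165, 210, 210, 209, 209, 210, 210]
jar 6.4 lroll 6.5 tape 5.9 cutter 6.4 b3 6.1 cup 5.4 carton 6.0 b1 6.4
```

```bash
python3 - <<'E'
from rig import *
from h import *
w=load("w7.npy"); W=wristext(w["s"],w["st"]); g=cv2.cvtColor(W["color"],cv2.COLOR_BGR2GRAY)
u=np.array([.9966,.083,0]); v=np.array([-.083,.9966,0]); S=np.array([496.3,325.2,68.6])
for r in(range(-104,-78,2),range(-60,-30,2),range(30,64,2),range(80,100,2)):
    uv=proj(W,[S+a*u-1*v for a in r]).round().astype(int); print(r,[int(g[y,x]) if y<480 else -1 for x,y in uv])
E
```

```text
range(-104, -78, 2) [202, 199, 211, 213, 201, 139, 213, 210, 142, 158, 160, 155, 153]
range(-60, -30, 2) [156, 155, 153, 146, 139, 161, 162, 159, 153, 158, 158, 135, 103, 152, 154]
range(30, 64, 2) [149, 146, 148, 144, 152, 148, 144, 145, 148, 127, 85, 88, 121, 148, 151, 151, 145]
range(80, 100, 2) [148, 148, 147, 143, 143, 91, 74, 72, 73, 70]
```

```bash
python3 -c "
from rig import *
print(close_job())"
```

```text
the job is handed in; nothing more can be done
None
```

The two-notched board was laid on the rest, re-gripped and set down to the floor of the slot labelled two. It is centred to about 1 mm along and across, the other things look unmoved, and I handed the job in at about 24.6 s (no verdict came back).

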